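# Stow the flask in the pull-out bottle tray

## Robot

A 6-joint arm with a two-finger parallel gripper is mounted at the origin on the work surface. World frame = base frame: x ahead of the robot, y to its left, z up, the work surface at z = 0. Lengths are in mm, angles in rad, forces in N, time in s.
With the tool pointing down it reaches from about 350 to 875 mm from the base axis. Payload 4.2 kg.
Tool frame: the origin (TCP) lies at the very end of the fingers, on their centre line; the grasp point (between the pads) lies 19 mm behind it; z points along the fingers, y is the line along which they close (so a half turn about z gives the same grasp; the last joint's range is limited). The gripper opens to 87 mm and grips with 3 to 60 N. Pads are 19 mm wide; open, the fingers measure 117 mm over their backs; the gripper's body (75 mm by 190 mm) begins 51 mm behind the grasp point.
Start: joints at [-0.845, 0.385, 0.008, 0, -1.194, -0.259], TCP at [281.28, -558.104, 222.55] pointing down, gripper open.
Joint ranges: [-3.14, 3.14], [-1.21, 2.06], [-1.07, 1.41], [-3.16, 2.05], [-2.99, -0.16], [-3.1, 3.1]. Speed limits (rad/s): [2.79, 2.79, 3.14, 3.14, 3.14, 3.14].

## Interface

Orientations are given as a unit quaternion [x, y, z, w].
In Python, from workcell import ctrl, grab_frame gives the robot as it stands. The module is installed in compiled form; this text tells all that it offers.
- The arm moves only by the tool arm_command, never from a script. Its argument "increments" is a list of rows, each an object with "xyz": the shift along the world's x, y, z in cm, a list of three; "turn": the turn, a rotation vector about the world's x, y, z in rad, a list of three; "jaw": the finger opening in cm, from 0 to 8.7. In form: [{"xyz": [x, y, z], "turn": [wx, wy, wz], "jaw": jaw}, ...]. A call has 1 to 20 rows; each row shifts and turns the commanded pose from where the row before left it; what a row does not reach is not made up. A row lasts 1/12 s, in which the tool goes at most 41.7 mm and 7.16 degrees, less where a joint would pass 70% of its speed; a pose out of reach is approached as far as the arm can. A call with a gripper value outside its range is refused whole. The fingers move at their own pace and stop on an object; "newtons" is the grip in N (left out, the last holds). Time passes only in rows, so rows that do not move let the fingers close. It gives the time, the measured TCP pose, the force, the opening and the grip force at its end, in the units of the state.
- ctrl.read_state(): the state, without advancing time (a new reading comes with each control period).
- grab_frame(name): name is "scene" or "top"; returns a dict with "color" (480x640x3 uint8, blue, green, red), "K" (3x3 intrinsics, pixels), "rvec" (rotation vector, rad) and "tvec" (3), from world to camera coordinates, as OpenCV has them. Camera axes: x right, y down, z forward; pixel columns grow to the right and rows downward; lengths in mm; the calibration is good to about 2 mm. A picture is of the moment at which its call begins. There is no depth.
- ctrl.sign_off(): hands the job in; it is judged then, once.
The state is a dict: "t": time; "joint_pos": joint angles; "joint_vel": joint speeds; "tau": joint torques, N m; "ee_pos": TCP position; "ee_rot": TCP orientation; "ft_force": force on the tool from outside, world axes, zero at the start; "torque": the same for the moment, N m; "opening": finger opening in mm; "finger_force": force on a finger pad.
Only numpy, scipy, OpenCV 4.12 (cv2) and the standard library are available. Lean on these libraries where they do the work, as an engineer would, in place of code of your own. Each camera call takes 0.05 s, during which the arm holds its last target. There are 200 camera calls.

## Task

Put the standing steel flask away in the bottle tray under the shelf riser, beside the one already stored: draw the tray right out, lay the flask on its side on the two wire rails of the empty front saddle with its cap towards the tray's upright end stop, and slide it along until the cap meets the stop. Ease it down, do not let it topple or drop, then push the tray fully shut again with both flasks lying in it. Leave everything else on the counter and on the riser where it is.

Things in the scene. Friction and masses are not known exactly. Their poses are not given: they have to be found in the camera images.
- flask: The flask to put away: plain metal bottle with a black screw cap, upright on the counter on the far side of where the tray comes out. Rigid, 160 mm tall, about 0.34 kg, centre of mass about 70 mm up. Body 66 mm diameter up to 104 mm, then a cone up to the cap, which is 47 mm in diameter, from 130 to 160 mm. Origin: centre of its base; z points to the cap. Friction on the counter is moderate.
- stored_flask: A second flask, identical, already lying in the rear saddle of the tray, cap against the end stop; it must stay there. Origin: centre of its base; z points to its cap.
- riser: Shelf riser fixed on the counter: plywood deck 260 (x) x 300 mm (y), top 135 and underside 117 mm above the counter, on dark steel posts. The tray runs between steel side cheeks whose inner faces are 103 mm either side of the middle. Origin: centre of the footprint, on the counter. x points away from the robot, roughly; the tray slides out along -y.
- tray (a joint): How far the bottle tray is drawn out of the riser, in m: 0 shut (as at the start), 0.17 fully out, with a stop at each end. It slides with about 1.5 N of friction and light damping and stays where it is left.
- handle (a point): Middle of the tray's handle, moving with it: a level steel bar 10 mm thick, 120 mm long, parallel to the riser's x axis, 50 mm above the counter, 45 mm clear of the tray's front panel (top of the panel 64 mm above the counter). With the tray shut the panel stands 35 mm out from the deck's edge.
- saddle (a point): Middle of the empty front saddle, level with its rail tops, 24 mm above the counter; moves with the tray, axes as the riser's. Two wire rails along x, 8 mm thick, 44 mm apart between centres; a flask lying on them has its axis 26 mm above this point. The front panel is 64 mm away (-y), the rear saddle's centre line 86 mm (+y). The tray's floor is 9 mm above the counter.
- end_stop (a point): On the saddle's centre line at the robot's end of the tray: middle of the top edge of the end stop's inner face, 54 mm above the counter. The stop is an upright steel plate 4 mm thick, 92 mm from the middle of the saddle. A flask lying home has its cap against it and its base 160 mm from it.
- open_end (a point): On the saddle's centre line at the far end of the tray, where it is open: the tips of the rails, 96 mm from the middle of the saddle, at the height of the rail tops (24 mm). The rails run straight to their rounded tips; below them the far side is a plate only 14 mm high. A flask can be tipped or slid in over this end.
- rear_saddle (a point): The same point as the saddle's middle, in the rear saddle, which holds the stored flask.
- mug: White mug, 95 mm high, 82 mm across, handle at its side, on the counter. Origin: centre of its underside. Leave alone.
- soap: Green washing-up liquid bottle, 155 mm tall, 60 mm across, upright on the counter. Origin: centre of its underside. Leave alone.
- creamer: White can of creamer with a paper label, 135 mm tall, 72 mm across, upright on the counter. Origin: centre of its underside. Leave alone.
- sugar_jar: Clear jar with a metal lid, 85 mm tall, 72 mm across, on the riser's deck. Origin: centre of its underside. Leave alone.
- cups: Stack of paper cups, 118 mm tall, 82 mm across, on the riser's deck. Origin: centre of its underside. Leave alone.
- sponge: Sponge, 70 x 110 x 32 mm, lying on the counter at the back. Origin: centre of its underside. Leave alone.
- spoon: Steel spoon, 160 mm long, lying on the counter. Origin: under its middle. Leave alone.

How it is judged (in metres and radians):
On the way, in this order (a step that is already met when the one before it is completed fails the run):
1. the tray is drawn right out (value of joint tray above 0.155 m), for 0.2 s.
2. the flask lies on the rails of the front saddle with its cap at the end stop while the tray is out (angle between flask's own z axis and vertical above 1.47 rad and angle between the z axis of flask and the x axis of saddle, either way round below 0.1 rad and y of flask in the frame of saddle between -0.01 and 0.01 m and z of flask in the frame of saddle between 0.015 and 0.036 m and x of flask in the frame of saddle between 0.055 and 0.0765 m and value of joint tray above 0.1 m), for 0.2 s.
At the end, for the whole second after the job is handed in: The tray is shut (within 8 mm), and in it both flasks lie at rest on the rails of their saddles: level within about 6 degrees, along the saddle, base centre within 10 mm of the saddle's centre line, cap pointing to the end stop and within 12 mm of it (9 mm when the tray is still out) (value of joint tray below 0.008 m and angle between each of flask, stored_flask's own z axis and vertical above 1.47 rad and angle between the z axis of flask and the x axis of saddle, either way round below 0.1 rad and y of flask in the frame of saddle between -0.01 and 0.01 m and z of flask in the frame of saddle between 0.015 and 0.036 m and x of flask in the frame of saddle between 0.055 and 0.0795 m and angle between the z axis of stored_flask and the x axis of rear_saddle, either way round below 0.1 rad and y of stored_flask in the frame of rear_saddle between -0.01 and 0.01 m and z of stored_flask in the frame of rear_saddle between 0.015 and 0.036 m and x of stored_flask in the frame of rear_saddle between 0.055 and 0.0795 m and linear speed of each of flask, stored_flask below 0.02 m/s); the robot touches nothing.
It fails at once if the flask topples or drops instead of being eased down (turns faster than 5 rad/s) (angular speed of flask above 5 rad/s).
It fails at once if something else on the counter is disturbed (moved more than 30 mm) (distance of any of mug, soap, creamer, sponge, spoon from where it was at the start of the episode above 0.03 m).
It fails at once if the jar or the cups on the riser are disturbed (moved more than 30 mm) (distance of any of sugar_jar, cups from where it was at the start of the episode above 0.03 m).
It also fails if it takes over 72 s, if anything falls off the work surface, if the arm or the gripper's body presses on something with over 40 N, if the wrist force passes 120 N, or if a joint passes its speed limit or range.

## Working session

There is one attempt and no reset: what is moved stays moved. The work goes in short steps, Python scripts to look and compute and a tool call to move; the robot and the scene stay as the last step left them, time stands still between calls to the robot, and variables do not carry over. Pictures are saved under pics/ and viewed, at most 11 in all, crops included, and the job is handed in when it is done.

Besides the shell and the picture viewer there is one more tool, called in YAML: its name, and indented under it one key for each argument. arm_command: Moves the arm, as the interface text tells. Its arguments: {"type":"object","properties":{"increments":{"type":"array","items":{"type":"object","properties":{"xyz":{"type":"array","items":{"type":"number"}},"turn":{"type":"array","items":{"type":"number"}},"jaw":{"type":"number"}}}},"newtons":{"type":"number"}},"required":["increments"]}

```bash
mkdir -p pics
cat > h.py <<'E'
import numpy as np, cv2
from workcell import ctrl, grab_frame
def cam(f):
    R=cv2.Rodrigues(np.array(f["rvec"],float))[0]; t=np.array(f["tvec"],float).reshape(3); return np.array(f["K"],float),R,t
def ray(f,uv):
    K,R,t=cam(f); d=R.T@np.linalg.inv(K)@np.array([uv[0],uv[1],1.]); return -R.T@t,d/np.linalg.norm(d)
def onz(f,uv,z):
    o,d=ray(f,uv); return o+d*(z-o[2])/d[2]
def tri(f1,a,f2,b):
    o1,d1=ray(f1,a);o2,d2=ray(f2,b)
    s=np.linalg.lstsq(np.c_[d1,-d2],o2-o1,rcond=None)[0]
    p,q=o1+d1*s[0],o2+d2*s[1]; return (p+q)/2,np.linalg.norm(p-q)
def proj(f,p):
    K,R,t=cam(f); q=K@(R@np.array(p,float)+t); return q[:2]/q[2]
E
python3 - <<'E'
from h import *
np.set_printoptions(precision=2,suppress=True)
for n in("scene","top"):
    f=grab_frame(n); cv2.imwrite(f"pics/{n}0.png",f["color"]); K,R,t=cam(f); print(n,K[0,0],-R.T@t,R[2])
    np.save(f"{n}0.npy",f,allow_pickle=True)
s=ctrl.read_state(); print(s["t"],s["ee_rot"],s["ee_pos"],s["opening"])
E
```

```text
scene 469.65154864280396 [1261.32  578.52 1054.32] [-0.52 -0.46 -0.72]
top 537.5727012684819 [ 306.61   -7.81 1587.34] [ 0.18 -0.03 -0.98]
0.1 [-0.23  0.97  0.   -0.  ] [ 281.03 -557.64  221.57] 87.46009836808311
```

View pics/scene0.png

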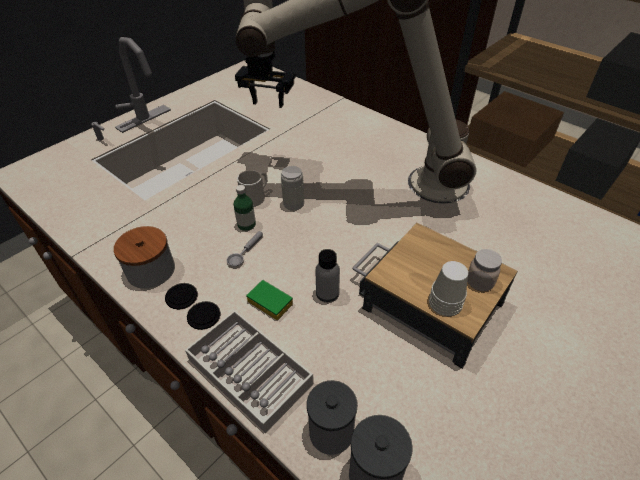

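View pics/top0.png

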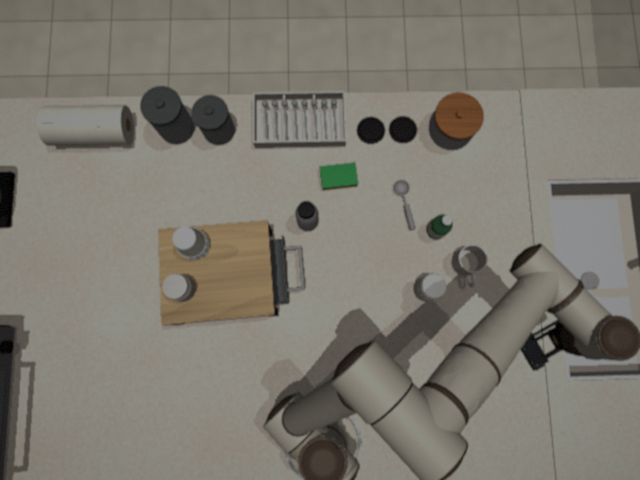

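The scene view shows the flask at about (327,275) and the riser deck at (437,280), with the handle at (372,262). In the top view, the flask's cap is at (306,210), the deck spans (160–275, 222–323), and the handle bar is at x≈301, rows 248–290. I'll zoom in to pick exact points.

Run:
```python
import cv2
a=cv2.imread("pics/top0.png")[190:340,150:350]; cv2.imwrite("pics/topc.png",cv2.resize(a,None,fx=4,fy=4,interpolation=cv2.INTER_CUBIC))
a=cv2.imread("pics/scene0.png")[220:360,300:486]; cv2.imwrite("pics/scenec.png",cv2.resize(a,None,fx=4,fy=4,interpolation=cv2.INTER_CUBIC))
```

```text
(no output)
```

View pics/topc.png

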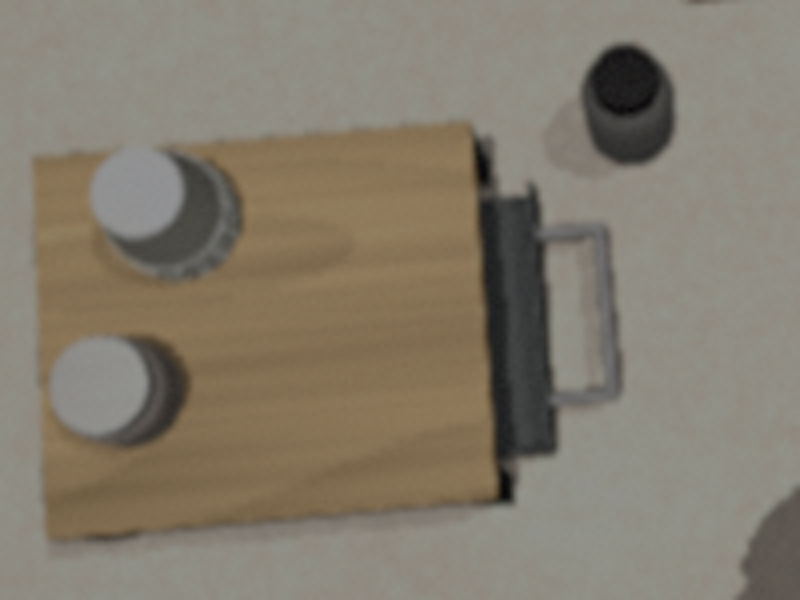

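View pics/scenec.png

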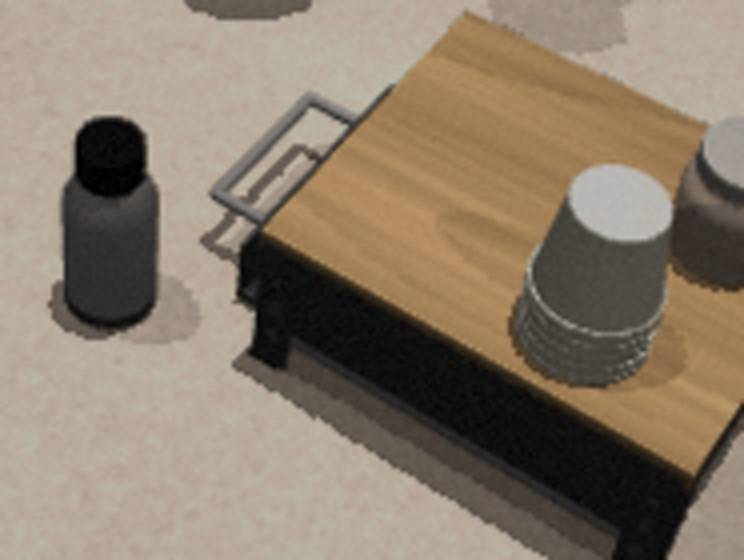

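Run:
```python
from h import *
np.set_printoptions(precision=1,suppress=True)
T=np.load("top0.npy",allow_pickle=True).item();S=np.load("scene0.npy",allow_pickle=True).item()
ct=lambda x,y:(150+(x+.5)/4-.5,190+(y+.5)/4-.5)
cs=lambda x,y:(300+(x+.5)/4-.5,220+(y+.5)/4-.5)
for n,a,b,z in[("hNear",(612,397),(313,98),50),("hFar",(601,230),(217,191),50),("dNear-",(497,500),(467,12),135),("dFar-",(470,123),(258,232),135),("dFar+",(35,157),(693,470),135),("cap",(626,79),(111,140),160)]:
    p,e=tri(T,ct(*a),S,cs(*b)); print(n,p,e,onz(T,ct(*a),z),onz(S,cs(*b),z))
print("dNear+",onz(T,ct(48,538),135))
# flask check: base bottom edges in both views
for c in [(0,0)]:
    P=onz(T,ct(626,79),160)
    print("cap proj in scene crop",(proj(S,[P[0],P[1],160])-[300,220])*4,"base",(proj(S,[P[0],P[1],0])-[300,220])*4,(proj(T,[P[0],P[1],0])-[150,190])*4)
```

```text
hNear [428.1  46.1  49.7] 2.8997388772270325 [428.8  44.9  50. ] [427.5  47.5  50. ]
hFar [548.5  51.8  51.8] 2.5756299450894713 [549.5  50.8  50. ] [546.5  52.   50. ]
dNear- [355.  121.  132.3] 2.3000012727171555 [355.4 119.8 135. ] [356.9 123.3 135. ]
dFar- [613.7 136.5 130.9] 0.7340460487821233 [612.7 136.4 135. ] [616.8 138.1 135. ]
dFar+ [594.7 433.8 137. ] 3.1721391761285864 [595.7 432.9 135. ] [592.3 434.8 135. ]
cap [635.4  28.6 158.6] 1.4836786502337782 [635.6  28.  160. ] [636.   30.1 160. ]
dNear+ [338.4 416.6 135. ]
cap proj in scene crop [107.5 136.5] base [107.5 289.8] [630.7 125.2]
```

The triangulated heights agree with the text: handle 50–52 mm, deck about 132–135 mm, cap 159 mm. The handle is 120 mm long as stated, and the riser yaw is about 0.062 rad. To draw the tray I'll hook the handle from its inner side with the jaws closing along the riser's x axis, so the gripper body stays clear of the deck.

arm_command:
  increments:
    - {"xyz": [1.03, 3.135, 0], "turn": [0, 0, 0.0585], "jaw": 3}
    - {"xyz": [1.03, 3.135, 0], "turn": [0, 0, 0.0585], "jaw": 3}
    - {"xyz": [1.03, 3.135, 0], "turn": [0, 0, 0.0585], "jaw": 3}
    - {"xyz": [1.03, 3.135, 0], "turn": [0, 0, 0.0585], "jaw": 3}
    - {"xyz": [1.03, 3.135, 0], "turn": [0, 0, 0.0585], "jaw": 3}
    - {"xyz": [1.03, 3.135, 0], "turn": [0, 0, 0.0585], "jaw": 3}
    - {"xyz": [1.03, 3.135, 0], "turn": [0, 0, 0.0585], "jaw": 3}
    - {"xyz": [1.03, 3.135, 0], "turn": [0, 0, 0.0585], "jaw": 3}
    - {"xyz": [1.03, 3.135, 0], "turn": [0, 0, 0.0585], "jaw": 3}
    - {"xyz": [1.03, 3.135, 0], "turn": [0, 0, 0.0585], "jaw": 3}
    - {"xyz": [1.03, 3.135, 0], "turn": [0, 0, 0.0585], "jaw": 3}
    - {"xyz": [1.03, 3.135, 0], "turn": [0, 0, 0.0585], "jaw": 3}
    - {"xyz": [1.03, 3.135, 0], "turn": [0, 0, 0.0585], "jaw": 3}
    - {"xyz": [1.03, 3.135, 0], "turn": [0, 0, 0.0585], "jaw": 3}
    - {"xyz": [1.03, 3.135, 0], "turn": [0, 0, 0.0585], "jaw": 3}
    - {"xyz": [1.03, 3.135, 0], "turn": [0, 0, 0.0585], "jaw": 3}
    - {"xyz": [1.03, 3.135, 0], "turn": [0, 0, 0.0585], "jaw": 3}
    - {"xyz": [1.03, 3.135, 0], "turn": [0, 0, 0.0585], "jaw": 3}
    - {"xyz": [1.03, 3.135, 0], "turn": [0, 0, 0.0585], "jaw": 3}
    - {"xyz": [1.03, 3.135, 0], "turn": [0, 0, 0.0585], "jaw": 3}

```text
t: 1.77
ee_pos: [487.1, 70.5, 222.3]
ee_rot: [0.731, -0.682, -0.0, 0.0]
ft_force: [0.1, 0.1, -0.2]
opening: 30.1
finger_force: 0.0
```

arm_command:
  increments:
    - {"xyz": [0, 0, -3.2]}
    - {"xyz": [0, 0, -3.2]}
    - {"xyz": [0, 0, -3.2]}
    - {"xyz": [0, 0, -3.2]}
    - {"xyz": [0, 0, -3.2]}
    - {"xyz": [0, 0, -3.2]}
    - {"xyz": [0, 0, 0]}
    - {"xyz": [0.04, -0.7, 0]}
    - {"xyz": [0.08, -1.3, 0]}
    - {"xyz": [0.09, -1.5, 0]}
    - {"xyz": [0.09, -1.5, 0]}
    - {"xyz": [0.09, -1.5, 0]}
    - {"xyz": [0.09, -1.5, 0]}
    - {"xyz": [0.09, -1.5, 0]}
    - {"xyz": [0.09, -1.5, 0]}
    - {"xyz": [0.09, -1.5, 0]}
    - {"xyz": [0.09, -1.5, 0]}
    - {"xyz": [0.09, -1.5, 0]}
    - {"xyz": [0.09, -1.5, 0]}
    - {"xyz": [0.04, -0.6, 0]}

```text
validation failed for argument at $.in...
```

Run:
```python
from h import *
np.set_printoptions(precision=2,suppress=True)
s=ctrl.read_state(); print(s["t"],s["ee_pos"],s["ft_force"])
for n in("scene","top"):
    f=grab_frame(n); np.save(f"{n}1.npy",f,allow_pickle=True)
    if n=="top":a=f["color"][180:320,230:400]
    else:a=f["color"][190:330,270:440]
    cv2.imwrite(f"pics/{n}1c.png",cv2.resize(a,None,fx=4,fy=4,interpolation=cv2.INTER_CUBIC))
```

```text
1.7667 [487.11  70.5  222.32] [ 0.08  0.15 -0.18]
```

View pics/scene1c.png

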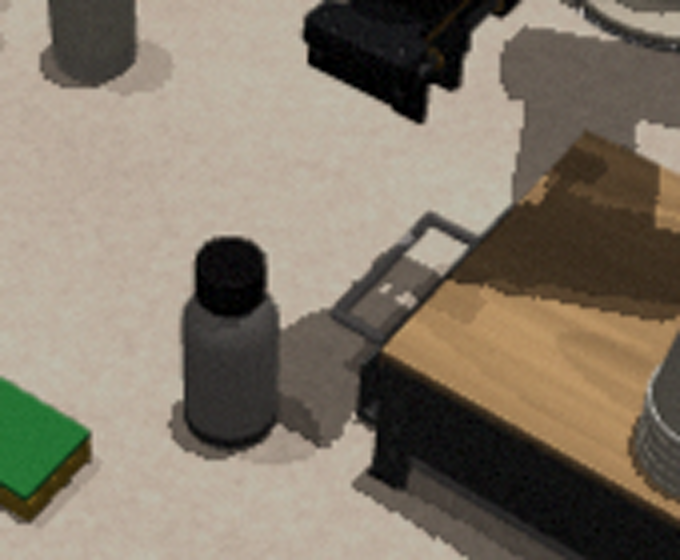

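The call was refused because every row needs all three fields, so the tray is still shut. I'll resend it in full.

arm_command:
  increments:
    - {"xyz": [0, 0, -3.2], "turn": [0, 0, 0], "jaw": 3}
    - {"xyz": [0, 0, -3.2], "turn": [0, 0, 0], "jaw": 3}
    - {"xyz": [0, 0, -3.2], "turn": [0, 0, 0], "jaw": 3}
    - {"xyz": [0, 0, -3.2], "turn": [0, 0, 0], "jaw": 3}
    - {"xyz": [0, 0, -3.2], "turn": [0, 0, 0], "jaw": 3}
    - {"xyz": [0, 0, -3.2], "turn": [0, 0, 0], "jaw": 3}
    - {"xyz": [0, 0, 0], "turn": [0, 0, 0], "jaw": 3}
    - {"xyz": [0.04, -0.7, 0], "turn": [0, 0, 0], "jaw": 3}
    - {"xyz": [0.08, -1.3, 0], "turn": [0, 0, 0], "jaw": 3}
    - {"xyz": [0.09, -1.5, 0], "turn": [0, 0, 0], "jaw": 3}
    - {"xyz": [0.09, -1.5, 0], "turn": [0, 0, 0], "jaw": 3}
    - {"xyz": [0.09, -1.5, 0], "turn": [0, 0, 0], "jaw": 3}
    - {"xyz": [0.09, -1.5, 0], "turn": [0, 0, 0], "jaw": 3}
    - {"xyz": [0.09, -1.5, 0], "turn": [0, 0, 0], "jaw": 3}
    - {"xyz": [0.09, -1.5, 0], "turn": [0, 0, 0], "jaw": 3}
    - {"xyz": [0.09, -1.5, 0], "turn": [0, 0, 0], "jaw": 3}
    - {"xyz": [0.09, -1.5, 0], "turn": [0, 0, 0], "jaw": 3}
    - {"xyz": [0.09, -1.5, 0], "turn": [0, 0, 0], "jaw": 3}
    - {"xyz": [0.09, -1.5, 0], "turn": [0, 0, 0], "jaw": 3}
    - {"xyz": [0.04, -0.6, 0], "turn": [0, 0, 0], "jaw": 3}

```text
t: 3.53
ee_pos: [499.4, -104.7, 32.9]
ee_rot: [0.728, -0.685, 0.0, -0.004]
ft_force: [-5.8, 51.5, 9.0]
opening: 30.2
finger_force: 25.8
```

arm_command:
  increments:
    - {"xyz": [-0.06, 1.0, 0], "turn": [0, 0, 0], "jaw": 3}
    - {"xyz": [0, 0, 3.8], "turn": [0, 0, 0], "jaw": 3}
    - {"xyz": [0, 0, 4], "turn": [0, 0, 0], "jaw": 3}
    - {"xyz": [0, 0, 4], "turn": [0, 0, 0], "jaw": 3}
    - {"xyz": [0, 0, 4], "turn": [0, 0, 0], "jaw": 3}
    - {"xyz": [-1, -4, 2], "turn": [0, 0, 0], "jaw": 6}
    - {"xyz": [-1, -4, 2], "turn": [0, 0, 0], "jaw": 8.7}
    - {"xyz": [-1, -4, 2], "turn": [0, 0, 0], "jaw": 8.7}

```text
t: 4.2
ee_pos: [469.5, -207.5, 247.8]
ee_rot: [0.731, -0.683, 0.002, -0.002]
ft_force: [0.3, -0.4, -0.1]
opening: 42.9
finger_force: 0.0
```

Run:
```python
from h import *
np.set_printoptions(precision=2,suppress=True)
s=ctrl.read_state(); print(s["t"],s["ee_pos"],s["ft_force"],np.array(s["joint_pos"]))
ims=[]
for n in("scene","top"):
    f=grab_frame(n); np.save(f"{n}1.npy",f,allow_pickle=True)
    a=f["color"][180:330,210:343] if n=="top" else f["color"][190:340,300:433]
    ims.append(cv2.resize(a,None,fx=3,fy=4*.75*4/4*1.0,interpolation=cv2.INTER_CUBIC))
cv2.imwrite("pics/both1.png",np.hstack(ims)); print(ims[0].shape)
```

```text
4.2 [ 469.48 -207.46  247.77] [ 0.31 -0.4  -0.09] [-0.1   0.17 -0.22  0.   -1.17  0.17]
(450, 399, 3)
```

View pics/both1.png

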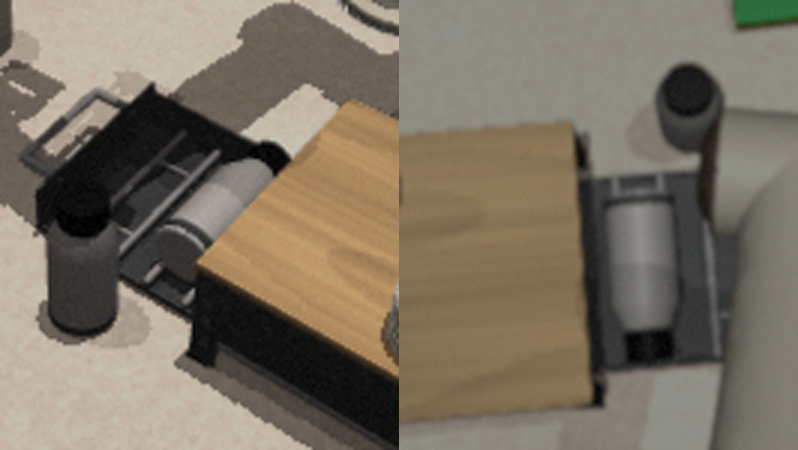

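The scene half shows the tray fully out with both wire rails of the empty saddle clear, and the stored flask lying behind them. In the top half, the stored flask runs from its base at (641,203) to its cap tip at (650,360), and the empty saddle's rear rail is at x≈712–719.

Run:
```python
from h import *
np.set_printoptions(precision=1,suppress=True)
T=np.load("top1.npy",allow_pickle=True).item();S=np.load("scene1.npy",allow_pickle=True).item()
ct=lambda x,y:(210+(x-399+.5)/3-.5,180+(y+.5)/3-.5)
cs=lambda x,y:(300+(x+.5)/3-.5,190+(y+.5)/3-.5)
th=.062; ex=np.array([np.cos(th),np.sin(th)]);ey=np.array([-ex[1],ex[0]]);C=np.array([475.6,277.])
def pr(n,p): d=p[:2]-C; print(n,p,"riser frame",d@ex,d@ey)
pr("hN",onz(S,cs(103,92),50));pr("hF",onz(S,cs(27,157),50))
pr("st side L base",onz(T,ct(607,225),50));pr("st side R base",onz(T,ct(681,225),50))
pr("cap L",onz(T,ct(625,345),50));pr("cap R",onz(T,ct(674,345),50))
pr("cap tip",onz(T,ct(650,361),50));pr("base",onz(T,ct(640,202),60))
pr("rail top a",onz(T,ct(711,225),24));pr("rail b",onz(T,ct(719,350),24))
pr("S rail rear of front: far",onz(S,cs(122,256),24));pr("near",onz(S,cs(216,154),24))
pr("S rail front-front: near",onz(S,cs(184,135),24)); pr(" mid",onz(S,cs(113,197),24))
P=C+ey*(-287)
for nm,xy,z in[("saddle",P,24),("stop",P-92*ex,54),("open",P+96*ex,24)]:
    print(nm,xy,"scene",(proj(S,[*xy,z])-[300,190])*3,"top",(proj(T,[*xy,z])-[210,180])*3+[399,0])
```

```text
hN [ 435.  -118.6   50. ] riser frame -64.99544917864276 -392.3706288975686
hF [ 557.3 -113.5   50. ] riser frame 57.39011476180189 -394.81304555872083
st side L base [528.9 111.2  50. ] riser frame 42.93843071357885 -168.75400569607928
st side R base [527.2  40.2  50. ] riser frame 36.8344425362339 -239.49769374598228
cap L [413.6  95.2  50. ] riser frame -73.09371508661488 -177.56284590806357
cap R [412.5  48.9  50. ] riser frame -77.15499869348125 -223.79322865309157
cap tip [398.   71.8  50. ] riser frame -90.21286668528357 -199.99937886546704
base [548.9  78.7  60. ] riser frame 60.90411259999487 -202.42223547869142
rail top a [530.2  11.8  24. ] riser frame 38.0885459120995 -268.12203297639815
rail b [408.3   6.5  24. ] riser frame -83.89501294462934 -265.77393108721657
S rail rear of front: far [576.4  27.5  24. ] riser frame 85.18977689769063 -255.2489533136105
near [407.8  11.3  24. ] riser frame -84.09848077677906 -260.95797181726766
S rail front-front: near [407.8 -30.6  24. ] riser frame -86.77299302977701 -302.8019993639699
 mid [523.4 -29.   24. ] riser frame 28.794641468643135 -308.37207434719915
saddle [493.4  -9.4] scene [146.3 188.9] top [732.5 260.9]
stop [401.6 -15.1] scene [200.2 116.9] top [740.7 353.5]
open [589.2  -3.5] scene [ 87.9 246.4] top [724.3 164.3]
```

All points agree with the model: stored axis 86 mm behind, rails ±22 mm, stop at x −92. The saddle middle is at about (493, −9) and the flask at (635.5, 28.5). I'll grasp the flask with the tool leaning back over it from the far side, so tipping it brings the tool round to a forward lean.

arm_command:
  increments:
    - {"xyz": [1.583, 1.603, 0.1], "turn": [0, 0, -0.105], "jaw": 8.7}
    - {"xyz": [1.583, 1.603, 0.1], "turn": [0, 0, -0.105], "jaw": 8.7}
    - {"xyz": [1.583, 1.603, 0.1], "turn": [0, 0, -0.105], "jaw": 8.7}
    - {"xyz": [1.583, 1.603, 0.1], "turn": [0, 0, -0.105], "jaw": 8.7}
    - {"xyz": [1.583, 1.603, 0.1], "turn": [0, 0, -0.105], "jaw": 8.7}
    - {"xyz": [1.583, 1.603, 0.1], "turn": [0, 0, -0.105], "jaw": 8.7}
    - {"xyz": [1.583, 1.603, 0.1], "turn": [0, 0, -0.105], "jaw": 8.7}
    - {"xyz": [1.583, 1.603, 0.1], "turn": [0, 0, -0.105], "jaw": 8.7}
    - {"xyz": [1.583, 1.603, 0.1], "turn": [0, 0, -0.105], "jaw": 8.7}
    - {"xyz": [1.583, 1.603, 0.1], "turn": [0, 0, -0.105], "jaw": 8.7}
    - {"xyz": [1.583, 1.603, 0.1], "turn": [0, 0, -0.105], "jaw": 8.7}
    - {"xyz": [1.583, 1.603, 0.1], "turn": [0, 0, -0.105], "jaw": 8.7}
    - {"xyz": [1.583, 1.603, 0.1], "turn": [0, 0, -0.105], "jaw": 8.7}
    - {"xyz": [1.583, 1.603, 0.1], "turn": [0, 0, -0.105], "jaw": 8.7}
    - {"xyz": [1.583, 1.603, 0.1], "turn": [0, 0, -0.105], "jaw": 8.7}

```text
t: 5.55
ee_pos: [707.7, 34.9, 260.5]
ee_rot: [-0.028, 1.0, 0.0, 0.001]
ft_force: [-0.0, 0.5, 0.6]
opening: 87.4
finger_force: 0.0
```

arm_command:
  increments:
    - {"xyz": [0, 0, -0.7], "turn": [-0.007, 0.112, 0], "jaw": 8.7}
    - {"xyz": [0, 0, -1.4], "turn": [-0.007, 0.112, 0], "jaw": 8.7}
    - {"xyz": [0, 0, -1.4], "turn": [-0.007, 0.112, 0], "jaw": 8.7}
    - {"xyz": [0, 0, -1.4], "turn": [-0.007, 0.112, 0], "jaw": 8.7}
    - {"xyz": [0, 0, -1.4], "turn": [-0.007, 0.112, 0], "jaw": 8.7}
    - {"xyz": [0, 0, -1.4], "turn": [-0.007, 0.112, 0], "jaw": 8.7}
    - {"xyz": [0, 0, -1.4], "turn": [-0.007, 0.112, 0], "jaw": 8.7}
    - {"xyz": [0, 0, 0], "turn": [0, 0, 0], "jaw": 8.7}

```text
t: 6.22
ee_pos: [706.6, 34.6, 149.2]
ee_rot: [-0.028, 0.918, -0.012, -0.395]
ft_force: [0.8, 0.3, -11.6]
opening: 86.9
finger_force: 0.0
```

```bash
cat >> h.py <<'E'
from scipy.spatial.transform import Rotation as Rn
def st():
    np.set_printoptions(precision=3,suppress=True)
    s=ctrl.read_state();M=Rn.from_quat(s["ee_rot"]).as_matrix()
    print(round(s["t"],2),np.array(s["ee_pos"]),"j",np.array(s["joint_pos"]),"F",np.array(s["ft_force"]),"open",s["opening"],s["finger_force"]);print("tool y",M[:,1],"tool z",M[:,2]); return s,M
E
python3 - <<'E'
from h import *
s,M=st(); R0=M; th=.062; ex=np.array([np.cos(th),np.sin(th),0]);ey=np.array([-ex[1],ex[0],0])
z=-.7071*ex-[0,0,.7071]; Rt=np.c_[np.cross(ey,z),ey,z]
print("turn left",Rn.from_matrix(Rt@M.T).as_rotvec())
E
```

```text
6.22 [706.595  34.608 149.191] j [ 0.223  1.084  0.986 -0.154 -2.274 -1.783] F [  0.772   0.302 -11.575] open 86.87709089669693 0.0
tool y [-0.061  0.998 -0.001] tool z [-0.725 -0.044 -0.687]
turn left [ 0.002 -0.028  0.001]
```

arm_command:
  increments:
    - {"xyz": [0, 0, 0], "turn": [0, -0.028, 0], "jaw": 8.7}
    - {"xyz": [0, 0, 0], "turn": [0, 0, 0], "jaw": 8.7}
    - {"xyz": [0, 0, 0], "turn": [0, 0, 0], "jaw": 8.7}

```text
t: 6.47
ee_pos: [707.7, 34.1, 172.2]
ee_rot: [-0.029, 0.93, -0.013, -0.366]
ft_force: [0.0, -0.3, 1.1]
opening: 86.9
finger_force: 0.0
```

Run:
```python
from h import *
s,M=st()
S=grab_frame("scene");T=grab_frame("top");np.save("top2.npy",T,allow_pickle=True)
a=cv2.resize(S["color"][150:350,230:430],None,fx=2,fy=2);b=cv2.resize(T["color"][140:340,210:410],None,fx=2,fy=2)
cv2.imwrite("pics/pre.png",np.hstack([a,b]))
```

```text
6.47 [707.679  34.088 172.207] j [ 0.225  1.031  0.955 -0.139 -2.233 -1.778] F [ 0.02  -0.288  1.098] open 86.92134800073379 0.0
tool y [-0.062  0.998 -0.002] tool z [-0.68  -0.044 -0.732]
```

View pics/pre.png

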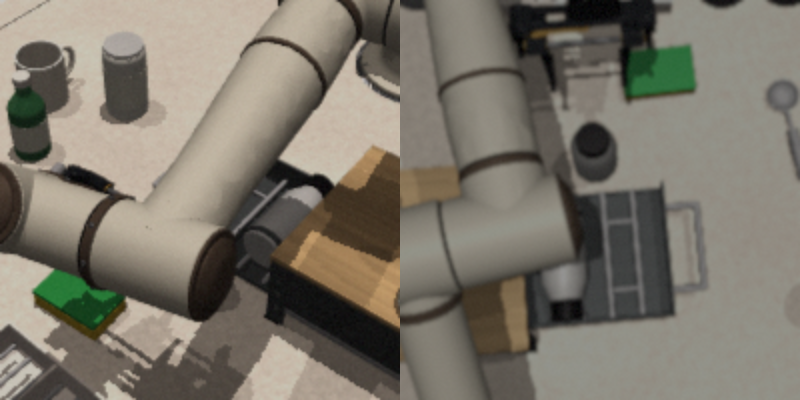

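The gripper stands clear on the far side, leaning 43° and lined up with the flask (cap at (596,138) in the right half). The empty saddle's rails are now visible from above. I'll go in along the tool axis and close.

arm_command:
  increments:
    - {"xyz": [-0.86, -0.06, -1.0], "turn": [0, 0, 0], "jaw": 8.7}
    - {"xyz": [-0.86, -0.06, -1.0], "turn": [0, 0, 0], "jaw": 8.7}
    - {"xyz": [-0.86, -0.06, -1.0], "turn": [0, 0, 0], "jaw": 8.7}
    - {"xyz": [-0.86, -0.06, -1.0], "turn": [0, 0, 0], "jaw": 8.7}
    - {"xyz": [-0.86, -0.06, -1.0], "turn": [0, 0, 0], "jaw": 8.7}
    - {"xyz": [-0.86, -0.06, -1.0], "turn": [0, 0, 0], "jaw": 8.7}
    - {"xyz": [-0.86, -0.06, -1.0], "turn": [0, 0, 0], "jaw": 8.7}
    - {"xyz": [-0.86, -0.06, -1.0], "turn": [0, 0, 0], "jaw": 8.7}
    - {"xyz": [-0.86, -0.06, -1.0], "turn": [0, 0, 0], "jaw": 8.7}
    - {"xyz": [-0.86, -0.06, -1.0], "turn": [0, 0, 0], "jaw": 8.7}
    - {"xyz": [0, 0, 0], "turn": [0, 0, 0], "jaw": 8.7}
    - {"xyz": [0, 0, 0], "turn": [0, 0, 0], "jaw": 8.7}

```text
t: 7.57
ee_pos: [621.7, 28.3, 69.5]
ee_rot: [-0.029, 0.929, -0.012, -0.368]
ft_force: [-0.8, -0.3, 0.0]
opening: 87.0
finger_force: 0.0
```

Run:
```python
from h import *
s,M=st()
T=np.load("top2.npy",allow_pickle=True).item()
ct=lambda x,y:(210+(x-400+.5)/2-.5,140+(y+.5)/2-.5)
for a in[(611,195),(617,310),(636,195),(643,310)]: print(onz(T,ct(*a),24))
print("cap",onz(T,ct(595,138),160),"handle",onz(T,ct(694,205),50),onz(T,ct(704,288),50))
print("panel top",onz(T,ct(662,185),64),onz(T,ct(675,312),64))
```

```text
7.57 [621.664  28.28   69.523] j [ 0.242  0.922  0.451 -0.126 -1.845 -1.738] F [-0.76  -0.286  0.045] open 86.99789790679976 0.0
tool y [-0.062  0.998 -0.002] tool z [-0.683 -0.044 -0.729]
[581.994   6.02   24.   ]
[412.755   0.895  24.   ]
[581.131 -30.862  24.   ]
[411.791 -36.745  24.   ]
cap [637.228  24.902 160.   ] handle [ 559.87  -114.246   50.   ] [ 439.164 -124.391   50.   ]
panel top [587.865 -68.115  64.   ] [405.129 -81.107  64.   ]
```

arm_command:
  increments:
    - {"xyz": [0, 0, 0], "turn": [0, 0, 0], "jaw": 6}
    - {"xyz": [0, 0, 0], "turn": [0, 0, 0], "jaw": 6}
    - {"xyz": [0, 0, 0], "turn": [0, 0, 0], "jaw": 6}
    - {"xyz": [0, 0, 0], "turn": [0, 0, 0], "jaw": 6}
    - {"xyz": [0, 0, 0], "turn": [0, 0, 0], "jaw": 6}
    - {"xyz": [0, 0, 0], "turn": [0, 0, 0], "jaw": 6}
  newtons: 40

```text
t: 8.07
ee_pos: [621.8, 28.5, 67.4]
ee_rot: [-0.029, 0.929, -0.012, -0.369]
ft_force: [1.5, 1.2, 2.1]
opening: 64.7
finger_force: 39.8
```

Run:
```python
from h import *
s,M=st()
T=np.load("top2.npy",allow_pickle=True).item();g=cv2.cvtColor(T["color"],cv2.COLOR_BGR2GRAY).astype(int)
for r in(240,247,255,265,275,285,292):
    row=g[r,300:352]; print(r,row)
```

```text
8.07 [621.825  28.506  67.406] j [ 0.242  0.926  0.453 -0.126 -1.844 -1.738] F [1.475 1.153 2.076] open 64.67462397048556 39.80003676537308
tool y [-0.062  0.998 -0.002] tool z [-0.685 -0.044 -0.727]
240 [ 33  38  40  35  43  56  60  66  62  70  92 111 101  77  65  67  65  66
  65  67  66  66  65  64  69  93 109  94  72  64  65  66  65  65  63  56
  55  53  55  48  40  53  97 133 142 141 137 133 132 129 127 127]
247 [ 30  33  35  31  37  36  37  38  38  48  73 100 102  80  63  64  67  65
  63  64  64  66  66  64  57  73  98 101  74  63  66  66  66  66  66  62
  59  56  55  58  51  47  68 101 124 131 129 129 128 130 131 131]
255 [ 25  29  36  35  39  37  36  36  38  28  39  73 103  99  71  60  64  63
  64  66  64  64  64  64  59  61  81 105  98  73  64  64  65  67  68  67
  63  61  55  55  54  47  47  82 119 138 144 143 145 145 146 142]
265 [ 50  57  49  39  36  35  36  37  36  35  36  52  87 109 100  75  63  65
  63  66  65  67  66  68  65  62  64  87 108  98  74  64  67  68  68  68
  68  64  59  55  60  56  45  47  84 119 140 145 141 142 143 143]
275 [ 96  91  75  52  48  61  68  66  69  65  64  66  69  97 110  96  74  65
  66  69  67  68  65  66  66  67  64  68  92 111 100  75  67  66  65  68
  66  68  65  60  57  56  54  45  48  92 127 142 145 143 143 144]
285 [ 80  64  52  59  67  68  67  68  67  67  68  66  64  77 100 111  96  90
  96  94  93  91  90  86  84  81  78  72  78  98 110  97  74  66  64  66
  67  68  68  65  58  59  57  54  44  55  75  96 105 103 105 104]
292 [ 24  45  59  65  69  66  65  66  68  67  66  67  66  66  76 100  94  68
  61  66  67  65  67  66  69  68  66  63  59  73  99 103  82  68  68  68
  67  65  68  67  58  58  57  57  51  40  58 103 135 146 145 142]
```

Run:
```python
from h import *
T=np.load("top2.npy",allow_pickle=True).item()
for c,r in((318.6,240),(319.2,247),(319.9,255),(320.8,265),(321.8,275),(322.5,285),(323.0,292)): print(onz(T,(c,r),24))
# image top rim of flask check
for p in([621.8+13,29.3,81.2],): print(proj(T,p))
```

```text
[573.53050352  -3.67858225  24.        ]
[552.60211853  -4.98030765  24.        ]
[528.80110059  -6.50254061  24.        ]
[499.22377375  -8.46717061  24.        ]
[469.8326278  -10.71031836  24.        ]
[440.65484571 -12.06759038  24.        ]
[420.34283182 -13.04139243  24.        ]
[306.47706945 215.81452562]
```

The grip holds (opening 64.7 mm, 40 N). The rail profile puts the saddle middle at (493.4, −9.0), which confirms the earlier estimate. Next I'll work out the lift, tilt and carry rows.

```bash
cat >> h.py <<'E'
th=.062; ex=np.array([np.cos(th),np.sin(th),0]);ey=np.array([-ex[1],ex[0],0]);W=np.array([493.4,-9.,24.])
def sad(p): d=np.asarray(p)-W; return np.array([d@ex,d@ey,d[2]])
def wor(q): return W+q[0]*ex+q[1]*ey+[0,0,q[2]]
E
python3 - <<'E'
from h import *
s,M=st(); d=M[:,2]; g=np.array(s["ee_pos"])-19*d; print("grasp sad",sad(g)); q0=sad(g)
tilt=np.arctan2(-d@ex,-d[2]); print("tilt",tilt)
n=12;end=-np.radians(25);a=(end-tilt)/n;print("turn/row",a*ey)
q1=q0+[0,0,60]; qe=np.array([20,0,96.]); prev=wor(q1)+19*d
for i in range(1,n+1):
    f=i/n;q=q1+(qe-q1)*f;q[1]=q1[1]*(1-min(1,f*1.7)); q[2]=q1[2]+(qe[2]-q1[2])*max(0,2*f-1)
    t=tilt+a*i;dd=-np.sin(t)*ex-[0,0,np.cos(t)]
    p=wor(q)+19*dd; print(i,(p-prev)/10);prev=p
E
```

```text
8.07 [621.825  28.506  67.406] j [ 0.242  0.926  0.453 -0.126 -1.844 -1.738] F [1.475 1.153 2.076] open 64.67462397048556 39.80003676537308
tool y [-0.062  0.998 -0.002] tool z [-0.685 -0.044 -0.727]
grasp sad [143.547  29.504  57.221]
tilt 0.7567280327798428
turn/row [ 0.006 -0.099 -0.   ]
1 [-0.859 -0.469 -0.123]
2 [-0.847 -0.471 -0.108]
3 [-0.837 -0.471 -0.092]
4 [-0.829 -0.47  -0.075]
5 [-0.822 -0.47  -0.057]
6 [-0.817 -0.47  -0.039]
7 [-0.814 -0.469 -0.374]
8 [-0.838 -0.077 -0.356]
9 [-0.84  -0.052 -0.337]
10 [-0.842 -0.052 -0.318]
11 [-0.847 -0.053 -0.3  ]
12 [-0.853 -0.053 -0.282]
```

arm_command:
  increments:
    - {"xyz": [0, 0, 0], "turn": [0, 0, 0], "jaw": 6}
    - {"xyz": [0, 0, 0.6], "turn": [0, 0, 0], "jaw": 6}
    - {"xyz": [0, 0, 1.2], "turn": [0, 0, 0], "jaw": 6}
    - {"xyz": [0, 0, 1.4], "turn": [0, 0, 0], "jaw": 6}
    - {"xyz": [0, 0, 1.4], "turn": [0, 0, 0], "jaw": 6}
    - {"xyz": [0, 0, 1.4], "turn": [0, 0, 0], "jaw": 6}
    - {"xyz": [-0.85, -0.47, -0.12], "turn": [0.006, -0.099, 0], "jaw": 6}
    - {"xyz": [-0.85, -0.47, -0.11], "turn": [0.006, -0.099, 0], "jaw": 6}
    - {"xyz": [-0.84, -0.47, -0.09], "turn": [0.006, -0.099, 0], "jaw": 6}
    - {"xyz": [-0.83, -0.47, -0.08], "turn": [0.006, -0.099, 0], "jaw": 6}
    - {"xyz": [-0.82, -0.47, -0.06], "turn": [0.006, -0.099, 0], "jaw": 6}
    - {"xyz": [-0.82, -0.47, -0.04], "turn": [0.006, -0.099, 0], "jaw": 6}
    - {"xyz": [-0.82, -0.47, -0.37], "turn": [0.006, -0.099, 0], "jaw": 6}
    - {"xyz": [-0.84, -0.08, -0.36], "turn": [0.006, -0.099, 0], "jaw": 6}
    - {"xyz": [-0.84, -0.05, -0.34], "turn": [0.006, -0.099, 0], "jaw": 6}
    - {"xyz": [-0.84, -0.05, -0.32], "turn": [0.006, -0.099, 0], "jaw": 6}
    - {"xyz": [-0.85, -0.05, -0.3], "turn": [0.006, -0.099, 0], "jaw": 6}
    - {"xyz": [-0.85, -0.05, -0.28], "turn": [0.006, -0.099, 0], "jaw": 6}
    - {"xyz": [0, 0, 0], "turn": [0, 0, 0], "jaw": 6}
    - {"xyz": [0, 0, 0], "turn": [0, 0, 0], "jaw": 6}
  newtons: 55

```text
t: 9.73
ee_pos: [527.9, -15.2, 114.1]
ee_rot: [-0.027, 0.982, 0.001, 0.189]
ft_force: [-0.1, 0.0, -3.2]
opening: 64.6
finger_force: 54.7
```

Run:
```python
from h import *
s,M=st(); d=M[:,2]; g=np.array(s["ee_pos"])-19*d; print("grasp sad",sad(g),"tilt",np.arctan2(-d@ex,-d[2]))
S=grab_frame("scene");T=grab_frame("top")
a=cv2.resize(S["color"][170:320,300:450],None,fx=2.66,fy=2.66);b=cv2.resize(T["color"][180:330,230:380],None,fx=2.66,fy=2.66)
cv2.imwrite("pics/tilt.png",np.hstack([a,b]))
```

```text
9.73 [527.913 -15.235 114.103] j [ 0.305  0.182 -0.823  0.472 -0.222 -2.263] F [-0.111  0.023 -3.203] open 64.63246910061828 54.74927677176311
tool y [-0.054  0.998 -0.009] tool z [ 0.37   0.012 -0.929]
grasp sad [ 27.023  -8.149 107.75 ] tilt -0.3794761495529448
```

View pics/tilt.png

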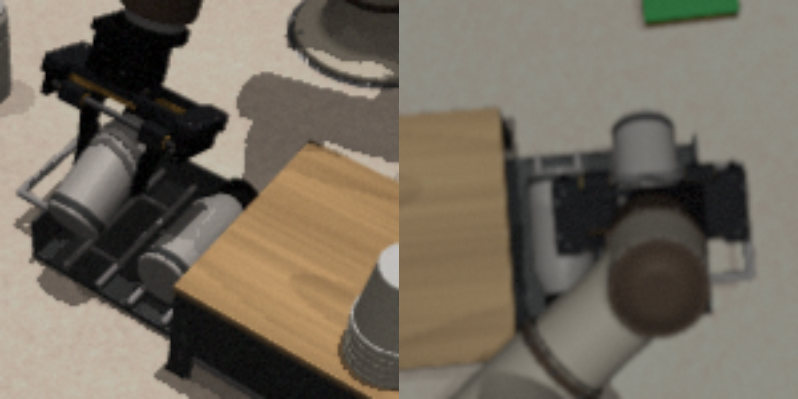

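The flask is held at about 25° from level with its cap towards the robot, above the front saddle. In the left half its base is at (75,215), over the rails. Joint 5 is near its limit and the tool is 8 mm to −y, so I'll correct that and lower gently.

arm_command:
  increments:
    - {"xyz": [-0.01, 0.2, -0.3], "turn": [-0.001, 0.01, 0], "jaw": 6}
    - {"xyz": [-0.01, 0.2, -0.5], "turn": [-0.001, 0.01, 0], "jaw": 6}
    - {"xyz": [-0.01, 0.2, -0.5], "turn": [-0.001, 0.01, 0], "jaw": 6}
    - {"xyz": [-0.01, 0.2, -0.5], "turn": [-0.001, 0.01, 0], "jaw": 6}
    - {"xyz": [0, 0, -0.5], "turn": [-0.001, 0.01, 0], "jaw": 6}
    - {"xyz": [0, 0, -0.5], "turn": [-0.001, 0.01, 0], "jaw": 6}
    - {"xyz": [0, 0, -0.5], "turn": [0, 0.01, 0], "jaw": 6}
    - {"xyz": [0, 0, -0.4], "turn": [0, 0.01, 0], "jaw": 6}
    - {"xyz": [0, 0, 0], "turn": [0, 0, 0], "jaw": 6}
    - {"xyz": [0, 0, 0], "turn": [0, 0, 0], "jaw": 6}

```text
t: 10.67
ee_pos: [529.1, -5.8, 75.9]
ee_rot: [-0.028, 0.988, -0.0, 0.149]
ft_force: [0.2, 0.3, -2.8]
opening: 64.8
finger_force: 54.7
```

```bash
cat >> h.py <<'E'
def gs():
    s,M=st(); d=M[:,2]; g=np.array(s["ee_pos"])-19*d; print("grasp sad",sad(g),"tilt",np.arctan2(-d@ex,-d[2]))
E
python3 -c "
from h import *
gs()"
```

```text
10.67 [529.086  -5.833  75.866] j [ 0.33   0.272 -0.77   0.353 -0.258 -2.173] F [ 0.21   0.297 -2.762] open 64.84616055009454 54.74959169536305
tool y [-0.056  0.998 -0.009] tool z [ 0.295  0.008 -0.955]
grasp sad [30.205  1.146 70.019] tilt -0.29971088834365656
```

arm_command:
  increments:
    - {"xyz": [-0.3, 0, -0.2], "turn": [0, 0, 0], "jaw": 6}
    - {"xyz": [-0.2, 0, -0.2], "turn": [0, 0, 0], "jaw": 6}
    - {"xyz": [0, 0, -0.2], "turn": [0, 0, 0], "jaw": 6}
    - {"xyz": [0, 0, -0.2], "turn": [0, 0, 0], "jaw": 6}
    - {"xyz": [0, 0, -0.1], "turn": [0, 0, 0], "jaw": 6}
    - {"xyz": [0, 0, 0], "turn": [0, 0, 0], "jaw": 6}
    - {"xyz": [0, 0, 0], "turn": [0, 0, 0], "jaw": 6}

```text
t: 11.25
ee_pos: [523.9, -6.0, 67.2]
ee_rot: [-0.028, 0.988, -0.0, 0.15]
ft_force: [-0.0, -0.8, -2.5]
opening: 64.5
finger_force: 54.7
```

```bash
python3 -c "
from h import *
gs()"
```

```text
11.25 [523.908  -5.955  67.174] j [ 0.323  0.278 -0.814  0.429 -0.209 -2.244] F [-0.014 -0.774 -2.549] open 64.49335807738072 54.74950212446856
tool y [-0.056  0.998 -0.009] tool z [ 0.296  0.008 -0.955]
grasp sad [25.02   1.345 61.323] tilt -0.3001698429321379
```

arm_command:
  increments:
    - {"xyz": [0, 0, -0.2], "turn": [0, 0, 0], "jaw": 6}
    - {"xyz": [0, 0, -0.2], "turn": [0, 0, 0], "jaw": 6}
    - {"xyz": [0, 0, -0.1], "turn": [0, 0, 0], "jaw": 6}
    - {"xyz": [0, 0, 0], "turn": [0, 0, 0], "jaw": 6}

```text
t: 11.58
ee_pos: [524.4, -5.6, 62.4]
ee_rot: [-0.029, 0.988, 0.0, 0.15]
ft_force: [-0.1, 0.7, -0.2]
opening: 64.5
finger_force: 54.8
```

```bash
python3 -c "
from h import *
gs()"
```

```text
11.58 [524.38   -5.627  62.449] j [ 0.314  0.286 -0.834  0.483 -0.18  -2.29 ] F [-0.104  0.706 -0.226] open 64.47195049193824 54.78294576401822
tool y [-0.057  0.998 -0.009] tool z [ 0.297  0.009 -0.955]
grasp sad [25.49   1.631 56.591] tilt -0.3014079474142867
```

Fz has gone from −2.6 to −0.2 N, so the base edge is now resting on the rails. I'll loosen the grip so the flask can pivot between the pads, and ease the cap end down along its arc.

arm_command:
  increments:
    - {"xyz": [0, 0, -0.1], "turn": [0, 0.01, 0], "jaw": 6}
    - {"xyz": [0, 0, 0], "turn": [0, 0, 0], "jaw": 6}
    - {"xyz": [0, 0, 0], "turn": [0, 0, 0], "jaw": 6}
    - {"xyz": [-0.29, -0.02, -0.29], "turn": [-0.002, 0.03, 0], "jaw": 6}
    - {"xyz": [-0.29, -0.02, -0.29], "turn": [-0.002, 0.03, 0], "jaw": 6}
    - {"xyz": [-0.26, -0.02, -0.3], "turn": [-0.002, 0.03, 0], "jaw": 6}
    - {"xyz": [-0.26, -0.02, -0.3], "turn": [-0.002, 0.03, 0], "jaw": 6}
    - {"xyz": [-0.24, -0.02, -0.32], "turn": [-0.001, 0.025, 0], "jaw": 6}
    - {"xyz": [-0.24, -0.02, -0.32], "turn": [-0.001, 0.025, 0], "jaw": 6}
    - {"xyz": [0, 0, 0], "turn": [0, 0, 0], "jaw": 6}
  newtons: 9

```text
t: 12.42
ee_pos: [508.8, -7.0, 42.8]
ee_rot: [-0.029, 0.998, -0.003, 0.06]
ft_force: [0.2, 1.3, -1.3]
opening: 65.3
finger_force: 9.0
```

Run:
```python
from h import *
gs()
S=grab_frame("scene");T=grab_frame("top")
a=cv2.resize(S["color"][170:320,300:450],None,fx=2.66,fy=2.66);b=cv2.resize(T["color"][180:330,230:380],None,fx=2.66,fy=2.66)
cv2.imwrite("pics/piv.png",np.hstack([a,b]))
```

```text
12.42 [508.819  -6.96   42.806] j [ 0.33   0.358 -0.623  0.089 -0.478 -1.92 ] F [ 0.218  1.342 -1.301] open 65.3071928800306 8.987804698008404
tool y [-0.057  0.998 -0.009] tool z [ 0.12  -0.002 -0.993]
grasp sad [13.24   1.257 37.669] tilt -0.12007585776000869
```

View pics/piv.png

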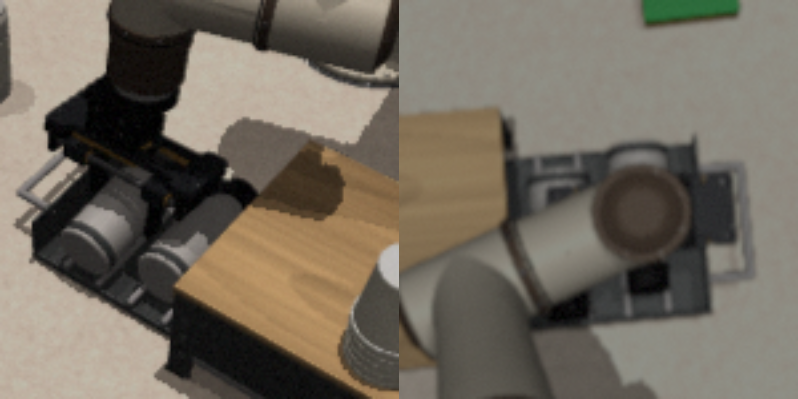

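The flask is pivoting well: its base sits on the front rails, and by grasp height it is about 8° from level with the cap coming down towards the stop. I'll finish lowering it.

arm_command:
  increments:
    - {"xyz": [-0.12, 0, -0.24], "turn": [0, 0, 0], "jaw": 6}
    - {"xyz": [-0.1, 0, -0.24], "turn": [0, 0, 0], "jaw": 6}
    - {"xyz": [-0.1, 0, -0.24], "turn": [0, 0, 0], "jaw": 6}
    - {"xyz": [-0.1, 0, -0.24], "turn": [0, 0, 0], "jaw": 6}
    - {"xyz": [-0.1, 0, -0.2], "turn": [0, 0, 0], "jaw": 6}
    - {"xyz": [0, 0, 0], "turn": [0, 0, 0], "jaw": 6}
    - {"xyz": [0, 0, 0], "turn": [0, 0, 0], "jaw": 6}

```text
t: 13.1
ee_pos: [504.2, -6.2, 32.5]
ee_rot: [-0.03, 0.998, -0.002, 0.062]
ft_force: [0.1, 3.7, 5.4]
opening: 65.5
finger_force: 9.0
```

```bash
python3 -c "
from h import *
gs()"
```

```text
13.1 [504.201  -6.237  32.473] j [ 0.335  0.369 -0.649  0.097 -0.438 -1.932] F [0.078 3.723 5.37 ] open 65.53286094698909 8.976077623665333
tool y [-0.059  0.998 -0.008] tool z [ 0.123 -0.001 -0.992]
grasp sad [ 8.61   2.244 27.328] tilt -0.12354295551184752
```

Fz is +5.4 N, so the flask is lying on the rails. Now I'll slide it to the stop.

arm_command:
  increments:
    - {"xyz": [-0.25, -0.04, 0.01], "turn": [0, 0, 0], "jaw": 6}
    - {"xyz": [-0.25, -0.04, 0], "turn": [0, 0, 0], "jaw": 6}
    - {"xyz": [-0.25, -0.03, 0], "turn": [0, 0, 0], "jaw": 6}
    - {"xyz": [-0.25, -0.03, 0], "turn": [0, 0, 0], "jaw": 6}
    - {"xyz": [-0.25, -0.02, 0], "turn": [0, 0, 0], "jaw": 6}
    - {"xyz": [-0.25, -0.02, 0], "turn": [0, 0, 0], "jaw": 6}
    - {"xyz": [-0.25, -0.02, 0], "turn": [0, 0, 0], "jaw": 6}
    - {"xyz": [-0.25, -0.02, 0], "turn": [0, 0, 0], "jaw": 6}
    - {"xyz": [-0.15, -0.02, 0], "turn": [0, 0, 0], "jaw": 6}
    - {"xyz": [0, 0, 0], "turn": [0, 0, 0], "jaw": 6}

```text
t: 13.93
ee_pos: [486.1, -7.8, 33.1]
ee_rot: [-0.03, 0.997, -0.001, 0.065]
ft_force: [9.7, 1.9, -2.6]
opening: 65.1
finger_force: 9.0
```

```bash
python3 -c "
from h import *
gs()"
```

```text
13.93 [486.088  -7.836  33.051] j [ 0.345  0.343 -0.701  0.108 -0.406 -1.952] F [ 9.676  1.933 -2.643] open 65.14495088379607 8.958306288332096
tool y [-0.06   0.998 -0.006] tool z [ 0.13   0.002 -0.991]
grasp sad [-9.699  1.736 27.889] tilt -0.1304913408201794
```

Fx is +9.7 N, so the cap is against the stop. I'll release with a small opening, since the stored flask is close by, and withdraw upwards.

arm_command:
  increments:
    - {"xyz": [0.03, 0, -0.05], "turn": [0, 0, 0], "jaw": 6.5}
    - {"xyz": [0, 0, 0], "turn": [0, 0, 0], "jaw": 6.7}
    - {"xyz": [0, -0.1, 0], "turn": [0, 0, 0], "jaw": 6.9}
    - {"xyz": [0, 0, 0], "turn": [0, 0, 0], "jaw": 7.0}
    - {"xyz": [0, 0, 0], "turn": [0, 0, 0], "jaw": 7.0}
    - {"xyz": [0, 0, 0.5], "turn": [0, 0, 0], "jaw": 7.0}
    - {"xyz": [0, 0, 1], "turn": [0, 0, 0], "jaw": 7.0}
    - {"xyz": [0, 0, 1.5], "turn": [0, 0, 0], "jaw": 7.0}
    - {"xyz": [0, 0, 2], "turn": [0, 0, 0], "jaw": 7.0}
    - {"xyz": [0, 0, 3], "turn": [0, 0, 0], "jaw": 7.0}
    - {"xyz": [0, 0, 4], "turn": [0, 0, 0], "jaw": 7.0}
    - {"xyz": [0, 0, 4], "turn": [0, 0, 0], "jaw": 7.0}
    - {"xyz": [0.3, -4, 1], "turn": [0, 0, 0], "jaw": 7.0}
    - {"xyz": [0.3, -4, 1], "turn": [0, 0, 0], "jaw": 7.0}
    - {"xyz": [0.3, -4, 0], "turn": [0, 0, 0], "jaw": 7.0}
    - {"xyz": [0.3, -4, 0], "turn": [0, 0, 0], "jaw": 7.0}
    - {"xyz": [0.3, -4, 0], "turn": [0, 0, 0], "jaw": 7.0}
    - {"xyz": [0.3, -4, 0], "turn": [0, 0, 0], "jaw": 7.0}

```text
t: 15.43
ee_pos: [496.9, -252.2, 210.1]
ee_rot: [-0.029, 0.998, -0.002, 0.058]
ft_force: [1.8, 0.0, 0.8]
opening: 70.2
finger_force: 0.0
```

Run:
```python
from h import *
gs()
S=grab_frame("scene");T=grab_frame("top");np.save("top3.npy",T,allow_pickle=True)
a=cv2.resize(S["color"][170:320,300:450],None,fx=2.66,fy=2.66);b=cv2.resize(T["color"][180:330,230:380],None,fx=2.66,fy=2.66)
cv2.imwrite("pics/laid.png",np.hstack([a,b]))
```

```text
15.43 [ 496.939 -252.158  210.135] j [-0.191  0.228 -0.246 -0.026 -0.983 -1.309] F [1.793 0.022 0.803] open 70.21648416198568 0.0
tool y [-0.057  0.998 -0.007] tool z [ 0.115 -0.    -0.993]
grasp sad [ -13.719 -242.771  205.009] tilt -0.11525628433245838
```

View pics/laid.png

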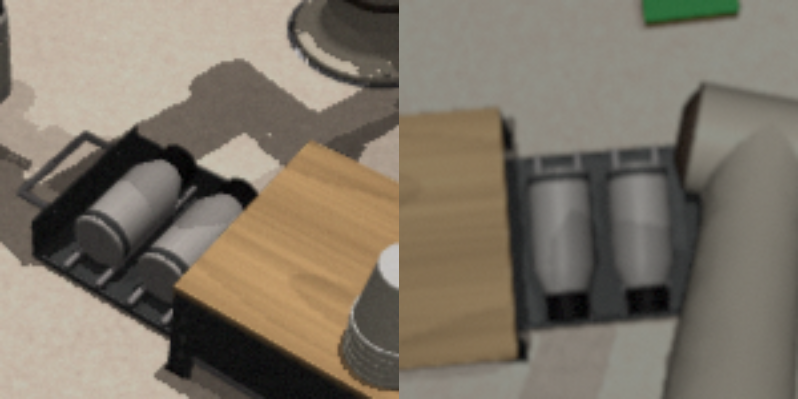

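Both flasks lie level on their rails, with caps at the stops (cap ends at (568,318) and (648,313) in the right half, parallel to the tray's edge). Next I'll turn the gripper and come down in front of the handle to push the tray shut.

arm_command:
  increments:
    - {"xyz": [0.02, 0.7, 0], "turn": [-0.007, 0.115, 0], "jaw": 2}
    - {"xyz": [0.02, 0.7, 0], "turn": [0, 0, 0.113], "jaw": 2}
    - {"xyz": [0.02, 0.7, 0], "turn": [0, 0, 0.113], "jaw": 2}
    - {"xyz": [0.02, 0.7, 0], "turn": [0, 0, 0.113], "jaw": 2}
    - {"xyz": [0.02, 0.7, 0], "turn": [0, 0, 0.113], "jaw": 2}
    - {"xyz": [0.02, 0.7, 0], "turn": [0, 0, 0.113], "jaw": 2}
    - {"xyz": [0.02, 0.7, 0], "turn": [0, 0, 0.113], "jaw": 2}
    - {"xyz": [0.02, 0.7, 0], "turn": [0, 0, 0.113], "jaw": 2}
    - {"xyz": [0.02, 0.7, 0], "turn": [0, 0, 0.113], "jaw": 2}
    - {"xyz": [0.02, 0.7, 0], "turn": [0, 0, 0.113], "jaw": 2}
    - {"xyz": [0.02, 0.7, 0], "turn": [0, 0, 0.113], "jaw": 2}
    - {"xyz": [0.02, 0.7, 0], "turn": [0, 0, 0.113], "jaw": 2}
    - {"xyz": [0.02, 0.7, 0], "turn": [0, 0, 0.113], "jaw": 2}
    - {"xyz": [0.02, 0.7, 0], "turn": [0, 0, 0.113], "jaw": 2}
    - {"xyz": [0.02, 0.7, 0], "turn": [0, 0, 0.113], "jaw": 2}
    - {"xyz": [0, 0, 0], "turn": [0, 0, 0], "jaw": 2}
    - {"xyz": [0, 0, 0], "turn": [0, 0, 0], "jaw": 2}

```text
t: 16.95
ee_pos: [501.2, -145.1, 210.5]
ee_rot: [0.731, -0.683, 0.0, -0.004]
ft_force: [-0.1, 0.3, -0.7]
opening: 19.9
finger_force: 0.0
```

```bash
python3 -c "
from h import *
gs()"
```

```text
16.95 [ 501.153 -145.13   210.455] j [ 0.026  0.217 -0.262 -0.006 -1.086  0.044] F [-0.138  0.345 -0.674] open 19.924768507861298 0.0
tool y [-0.998 -0.067 -0.006] tool z [ 0.005  0.006 -1.   ]
grasp sad [  -0.806 -136.449  205.454] tilt -0.005752002326287907
```

arm_command:
  increments:
    - {"xyz": [0, 0, -3.5], "turn": [0, 0, 0], "jaw": 2}
    - {"xyz": [0, 0, -3.5], "turn": [0, 0, 0], "jaw": 2}
    - {"xyz": [0, 0, -3.5], "turn": [0, 0, 0], "jaw": 2}
    - {"xyz": [0, 0, -3.5], "turn": [0, 0, 0], "jaw": 2}
    - {"xyz": [0, 0, -3.5], "turn": [0, 0, 0], "jaw": 2}
    - {"xyz": [0, 0, 0], "turn": [0, 0, 0], "jaw": 2}
    - {"xyz": [-0.02, 0.3, 0], "turn": [0, 0, 0], "jaw": 2}
    - {"xyz": [-0.02, 0.4, 0], "turn": [0, 0, 0], "jaw": 2}
    - {"xyz": [-0.02, 0.4, 0], "turn": [0, 0, 0], "jaw": 2}
    - {"xyz": [-0.03, 0.5, 0], "turn": [0, 0, 0], "jaw": 2}
    - {"xyz": [-0.04, 0.7, 0], "turn": [0, 0, 0], "jaw": 2}
    - {"xyz": [-0.05, 0.8, 0], "turn": [0, 0, 0], "jaw": 2}
    - {"xyz": [-0.06, 0.9, 0], "turn": [0, 0, 0], "jaw": 2}
    - {"xyz": [-0.06, 0.9, 0], "turn": [0, 0, 0], "jaw": 2}
    - {"xyz": [-0.06, 0.9, 0], "turn": [0, 0, 0], "jaw": 2}
    - {"xyz": [-0.06, 0.9, 0], "turn": [0, 0, 0], "jaw": 2}
    - {"xyz": [-0.06, 0.9, 0], "turn": [0, 0, 0], "jaw": 2}
    - {"xyz": [-0.06, 0.9, 0], "turn": [0, 0, 0], "jaw": 2}
    - {"xyz": [-0.06, 0.9, 0], "turn": [0, 0, 0], "jaw": 2}
    - {"xyz": [-0.06, 0.9, 0], "turn": [0, 0, 0], "jaw": 2}

```text
t: 18.62
ee_pos: [496.1, -41.5, 36.0]
ee_rot: [0.731, -0.682, 0.001, -0.005]
ft_force: [1.1, -2.5, 0.8]
opening: 20.1
finger_force: 1.1
```

arm_command:
  increments:
    - {"xyz": [-0.06, 0.9, 0], "turn": [0, 0, 0], "jaw": 2}
    - {"xyz": [-0.06, 0.9, 0], "turn": [0, 0, 0], "jaw": 2}
    - {"xyz": [-0.06, 0.9, 0], "turn": [0, 0, 0], "jaw": 2}
    - {"xyz": [-0.06, 0.9, 0], "turn": [0, 0, 0], "jaw": 2}
    - {"xyz": [-0.06, 0.9, 0], "turn": [0, 0, 0], "jaw": 2}
    - {"xyz": [-0.05, 0.8, 0], "turn": [0, 0, 0], "jaw": 2}
    - {"xyz": [-0.04, 0.7, 0], "turn": [0, 0, 0], "jaw": 2}
    - {"xyz": [-0.03, 0.5, 0], "turn": [0, 0, 0], "jaw": 2}
    - {"xyz": [-0.02, 0.4, 0], "turn": [0, 0, 0], "jaw": 2}
    - {"xyz": [0, 0, 0], "turn": [0, 0, 0], "jaw": 2}

```text
t: 19.45
ee_pos: [491.2, 27.1, 35.8]
ee_rot: [0.732, -0.682, 0.001, -0.005]
ft_force: [-0.7, -0.4, -0.1]
opening: 19.9
finger_force: 0.0
```

arm_command:
  increments:
    - {"xyz": [-0.02, 0.25, 0], "turn": [0, 0, 0], "jaw": 2}
    - {"xyz": [-0.02, 0.25, 0], "turn": [0, 0, 0], "jaw": 2}
    - {"xyz": [-0.01, 0.2, 0], "turn": [0, 0, 0], "jaw": 2}
    - {"xyz": [0, 0, 0], "turn": [0, 0, 0], "jaw": 2}

```text
t: 19.78
ee_pos: [491.0, 33.7, 35.9]
ee_rot: [0.731, -0.682, 0.001, -0.005]
ft_force: [0.5, -0.5, -0.2]
opening: 20.5
finger_force: 0.0
```

arm_command:
  increments:
    - {"xyz": [-0.01, 0.15, 0], "turn": [0, 0, 0], "jaw": 2}
    - {"xyz": [-0.01, 0.15, 0], "turn": [0, 0, 0], "jaw": 2}
    - {"xyz": [0, 0, 0], "turn": [0, 0, 0], "jaw": 2}

```text
t: 20.03
ee_pos: [490.8, 35.1, 35.9]
ee_rot: [0.731, -0.682, 0.002, -0.004]
ft_force: [2.2, -8.9, -0.5]
opening: 20.2
finger_force: 4.3
```

Fy is −8.9 N at y 35, the expected shut position. I'll back off, lift clear and check.

arm_command:
  increments:
    - {"xyz": [0.06, -1.0, 0], "turn": [0, 0, 0], "jaw": 2}
    - {"xyz": [0.1, -1.5, 0.5], "turn": [0, 0, 0], "jaw": 2}
    - {"xyz": [0, -1, 3], "turn": [0, 0, 0], "jaw": 2}
    - {"xyz": [0, -1, 4], "turn": [0, 0, 0], "jaw": 2}
    - {"xyz": [0, 0, 4], "turn": [0, 0, 0], "jaw": 2}
    - {"xyz": [0, 0, 4], "turn": [0, 0, 0], "jaw": 2}
    - {"xyz": [-0.5, -4, 2], "turn": [0, 0, 0], "jaw": 2}
    - {"xyz": [-0.5, -4, 0], "turn": [0, 0, 0], "jaw": 2}
    - {"xyz": [-0.5, -4, 0], "turn": [0, 0, 0], "jaw": 2}
    - {"xyz": [-0.5, -4, 0], "turn": [0, 0, 0], "jaw": 2}
    - {"xyz": [-0.5, -4, 0], "turn": [0, 0, 0], "jaw": 2}
    - {"xyz": [0, -3, 0], "turn": [0, 0, 0], "jaw": 2}
    - {"xyz": [0, 0, 0], "turn": [0, 0, 0], "jaw": 2}
    - {"xyz": [0, 0, 0], "turn": [0, 0, 0], "jaw": 2}

```text
t: 21.2
ee_pos: [467.4, -237.0, 209.2]
ee_rot: [0.73, -0.683, 0.001, -0.005]
ft_force: [0.0, -0.8, -0.0]
opening: 19.8
finger_force: 0.0
```

Run:
```python
from h import *
S0=np.load("scene0.npy",allow_pickle=True).item();S=grab_frame("scene")
# handle compared with the start: difference image around handle
d=cv2.absdiff(S0["color"],S["color"]).max(2)
print("handle region diff",[(d[235:275,350:395]>40).sum()])
a=S["color"][220:360,300:486];b=S0["color"][220:360,300:486]
cv2.imwrite("pics/end.png",np.hstack([cv2.resize(x,None,fx=2.1,fy=2.1,interpolation=cv2.INTER_CUBIC) for x in(b,a)]))
```

```text
handle region diff [np.int64(100)]
```

View pics/end.png

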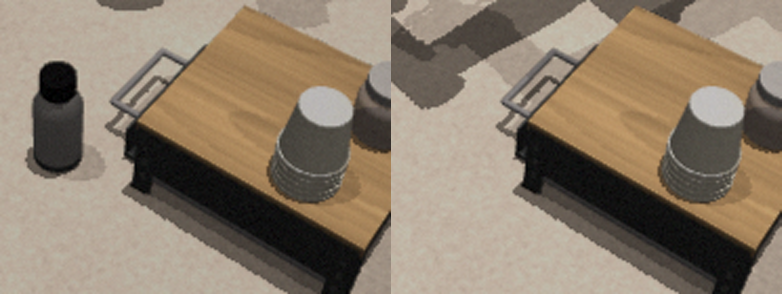

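The handle is back exactly where it started, at (112,103) in the left panel and (503,103), less the 391-pixel panel offset, in the right. The cups and jar have not moved, and the arm is clear. Handing in.

```bash
python3 -c "
from workcell import ctrl
print(ctrl.sign_off())"
```

```text
the job is handed in; nothing more can be done
None
```

The flask is lying in the front saddle with its cap at the stop, the tray is fully shut with both flasks in it, and the job is handed in after about 21 s of robot time; no verdict came back from the hand-in.

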